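# Load a roller into the vee jig and clamp it

## Robot

A 6-joint arm with a two-finger parallel gripper is mounted at the origin on the work surface. World frame = base frame: x ahead of the robot, y to its left, z up, the work surface at z = 0. Lengths are in m, angles in rad, forces in N, time in s.
With the tool pointing down it reaches from about 0.3 to 0.875 m from the base axis. Payload 4.2 kg.
Tool frame: the origin (TCP) lies midway between the tips of the shut fingers; the grasp point (between the pads) lies 19 mm behind it; z points along the fingers, y is the line along which they close (so a half turn about z gives the same grasp; the last joint's range is limited). The gripper opens to 85 mm and grips with 20 to 120 N. Pads are 22 mm wide; open, the fingers measure 114 mm over their backs; the gripper's body (76 mm by 85 mm) begins 54 mm behind the grasp point. The pads swing forward as they close: fully open they stand 13 mm farther back than shut.
Start: joints at [1.137, 0.32, 1.565, -0, 1.257, -0.02], TCP at [0.231, 0.526, 0.231] pointing down, gripper open.
Joint ranges: [-3.11, 3.11], [-0.84, 2.01], [0.21, 2.61], [-1.34, 4.49], [0.05, 2.63], [-2.56, 2.56]. Speed limits (rad/s): [2.57, 2.57, 3.14, 3.14, 3.14, 3.14].

## Interface

Orientations are given as a rotation vector (axis times angle).
In Python, from cell import arm gives the robot as it stands. The module is installed in compiled form; this text tells all that it offers.
- The arm moves only by the shell command python3 -m pendant 'ROWS' [FORCE]. ROWS is JSON, a list of rows, each an object with "slide": the shift along the tool's x, y, z in m, a list of three; "rot": the turn, a rotation vector about the tool's x, y, z in degrees, a list of three; "jaw": the opening, from 0 (shut) to 1 (fully open). A call has 1 to 5 rows; each row is the pose to reach, as a shift and turn from the pose commanded when the call began, along the tool's axes at that moment; what a row does not reach only later rows make up. A row lasts 1/12 s, in which the tool goes at most 41.7 mm and 7.16 degrees, less where a joint would pass 70% of its speed; a pose out of reach is approached as far as the arm can. A call with a gripper value outside its range is refused whole. The fingers move at their own pace and stop on an object; FORCE is the grip in N (left out, the last holds). Time passes only in rows, so rows that repeat a pose let the fingers close. It gives the time, the measured TCP pose, the force, the opening and the grip force at its end, in the units of the state.
- arm.sense(): the state, without advancing time (a new reading comes with each control period).
- arm.read_camera(name): name is "scene" or "top"; returns a dict with "frame" (400x640x3 uint8, blue, green, red), "intrinsics" (3x3 intrinsics, pixels), "R" (3x3) and "t" (3): a world point X has camera coordinates R X + t. Camera axes: x right, y down, z forward; pixel columns grow to the right and rows downward; lengths in m; the calibration is good to about 2 mm. A picture is of the moment at which its call begins. There is no depth.
- arm.finish_job(): hands the job in; it is judged then, once.
Trained networks look in a picture, given as the dict that the camera call returned (one of the last four; its "shot" number tells which), for a name from the list of things; names that differ only in an ending like _2 or _b are one class to them, and where a whole thing is asked for, a point or a joint stands for the part that bears it (a point fixed in the world has none). Each returns a list of dicts, best first, with "p" (0 to 1); they miss things now and then, are a little off and sometimes report something else, mostly with a low value. They report only what shows in the picture. A call takes as long as a camera call. They do not tell look-alikes from the thing itself.
- arm.masks_of(thing, picture): "mask" (400x640 bool, what is visible of it).
- arm.place_of(thing, picture): "point" ([x, y, z] in m, in world coordinates, good to about 4 mm: a listed point, or the origin of a listed thing).
The state is a dict: "clock": time; "qpos": joint angles; "qd": joint speeds; "joint_torque": joint torques, N m; "eef_pos": TCP position; "eef_rot": TCP orientation; "ft_force": force on the tool from outside, world axes, zero at the start; "wrist_torque": the same for the moment, N m; "finger_gap": finger opening in m; "grasp_force": force on a finger pad.
Only numpy, scipy, OpenCV 4.12 (cv2) and the standard library are available. Lean on these libraries where they do the work, as an engineer would, in place of code of your own. Each camera call takes 0.05 s, during which the arm holds its last target. There are 200 camera calls.

## Task

Roll the copper-coloured roller up the blue ramp of the jig and let it drop into the vee; do not pick it up. Once it lies settled, slide it gently along the vee until its end presses lightly on the orange stop, then swing the red-handled clamp over and press it down until its sprung pad grips the roller firmly, well short of crushing it, and let go. Leave everything else where it is.

Things in the scene. Friction and masses are not known exactly. Their poses are not given: they have to be found in the camera images.
- roller: Copper-coloured polished roller (slippery, friction about 0.3), 30 mm diameter, 120 mm long, about 0.3 kg. Origin at its centre; its y axis is the roller's axis, x and z turn as it rolls. It starts on the jig's blue ramp against the low back lip (centre at jig x -85, z 46 mm), parallel to the vee and 8 to 24 mm short, towards jig -y, of where it will meet the stop.
- jig: Fixed jig on an aluminium base plate, 245 x 190 x 12 mm. Origin on the table below the bottom line of the vee, midway along the finished roller; z up, vee along y, ramp on the -x side, clamp hinge on the +x side. A roller settled in the vee has its centre at x 0, z 43 mm; touching the stop it is also at y 0, its free end at y -60 mm, overhanging the vee and open to be pushed along +y.
- vee (a point): Bottom line of the dark 90-degree vee, 22 mm above the table; axes as the jig's. The vee runs y -45 to +50 mm. From this point its near crest (end of the ramp) is at x -18 mm, 18 mm up; its far crest at x +30 mm, 30 mm up.
- ramp_foot (a point): Lower edge of the blue ramp at jig x -94 mm, height 29.5 mm; axes as the jig's. The ramp, jig y -77 to +53 mm and without side walls, rises straight from here to the vee's near crest (jig x -18, z 40 mm). Its back lip, jig x -101 to -93 mm, tops out at z 33.5 mm.
- stop: The rigid orange stop plate, 34 x 10 x 48 mm, top 60 mm above the table, fixed on the jig across the +y end of the vee; origin and axes as the jig's. Feel for it: more than about 20 N on it is too much.
- stop_face (a point): Point on the stop's face, 60 mm along jig +y, that the roller's end must meet, at the height of the seated roller's axis; axes as the jig's.
- hinge (a point): Centre of the clamp's hinge, at jig x 65, z 75 mm, between two posts; the hinge axis is the jig's y axis. The hinge is stiff: the arm stays wherever it is left, and takes about 5 N on the handle to move.
- clamp: Swinging clamp arm, origin on the hinge axis. It runs 120 mm along its own -x, 24 mm wide, 12 mm thick, the last 40 mm a red handle 26 wide and 16 mm thick; z is its upper side. Level, over the vee, its axes match the jig's. It starts swung open, raised 1.75 to 2.0 rad from level, leaning back past upright, away from the ramp.
- clamp_grip (a point): Middle of the upper face of the red handle, 110 mm from the hinge; axes as the clamp's. Push it here. 10 to 13 N downwards on it, hinge drag included, clamps well: the stiff hinge then keeps 8 to 10 N on the roller after release. Over about 16 N here (22 N of the pad on the roller) is too much.
- spindle_mount (a point): Where the screw spindle hangs from the arm's centre line, 65 mm from the hinge; axes as the clamp's. Its sprung rubber pad, 18 mm wide, gives 10 N per mm over 4 mm, then is solid. The spindle is screwed out differently each time, pad face 17 to 25 mm below the arm's centre line, so it meets the seated roller with the arm 0 to 0.13 rad above level: feel for it.
- screw_jar: Small amber jar, 28 mm wide, 34 mm tall, standing on the jig's base plate in the far corner by the stop (jig x 98, y 78 mm); origin under it. Bystander.
- spare_roller: Black spare roller, 30 mm diameter, 120 mm tall, standing in the grey stock tray; origin under it. Bystander.
- motor: Square stepper motor, 42 mm, shaft up, 60 mm tall; origin under it. Bystander.
- screwdriver: Screwdriver lying flat; origin under its middle. Bystander.
- cleaner_bottle: White bottle, red cap, 56 mm wide, 130 mm tall; origin under it. Bystander.
- mug: Blue mug, 80 mm wide, 90 mm tall; origin under it. Bystander.
Things that resemble listed ones, but are neither listed nor needed, are in the scene too. Of the things like the roller, leave any that is green, white or yellow; of the rest the smaller one is meant.

How it is judged:
By the outcome, as a careful person would: the job done as asked, in the order asked, and still so for the second after the job is handed in, with the robot touching nothing.
It also fails if it takes over 61 s, if anything falls off the work surface, if the arm or the gripper's body presses on something with over 40 N, if the wrist force passes 120 N, or if a joint passes its speed limit or range.

## Working session

There is one attempt and no reset: what is moved stays moved. The work goes in short steps, Python scripts to look and compute and a shell command to move; the robot and the scene stay as the last step left them, time stands still between calls to the robot, and variables do not carry over. Pictures are saved under pics/ and viewed, at most 10 in all, crops included, and the job is handed in when it is done.

```bash
mkdir -p pics
cat > h.py <<'E'
import numpy as np, cv2
from cell import arm
from scipy.spatial.transform import Rotation as Ro
def px(pic,X):
    c=pic["R"]@np.array(X,float)+np.array(pic["t"]).ravel(); u=pic["intrinsics"]@c; return u[:2]/u[2]
E
python3 - <<'E'
from h import *
s=arm.sense(); print({k:np.round(v,3).tolist() for k,v in s.items()})
for n in("scene","top"):
    p=arm.read_camera(n); cv2.imwrite(f"pics/{n}0.png",p["frame"])
    for t in["jig","roller","vee","ramp_foot","stop_face","stop","hinge","clamp","clamp_grip","spindle_mount","screw_jar"]:
        try: print(n,t,[(np.round(d["point"],3).tolist(),round(d["p"],2)) for d in arm.place_of(t,p)][:4])
        except Exception as e: print(t,e)
E
```

```text
{'clock': 0.0, 'qpos': [1.137, 0.32, 1.566, 0.0, 1.257, -0.02], 'qd': [0.001, -0.001, -0.001, -0.001, -0.0, -0.001], 'joint_torque': [-0.0, -41.552, -23.416, -0.0, 0.008, -0.0], 'eef_pos': [0.231, 0.526, 0.23], 'eef_rot': [-0.645, -3.074, 0.003], 'ft_force': [1.243, 0.312, -1.096], 'wrist_torque': [-0.016, -0.025, 0.017], 'grasp_force': 0.0, 'finger_gap': 0.085}
scene jig [([0.556, 0.001, 0.045], 0.72), ([0.564, -0.059, 0.001], 0.58), ([0.308, 0.397, 0.002], 0.37)]
scene roller [([0.496, 0.196, 0.024], 0.98), ([0.479, -0.083, 0.047], 0.82), ([0.624, -0.566, 0.022], 0.72), ([0.345, 0.076, 0.017], 0.7)]
scene vee [([0.567, -0.058, 0.025], 0.97)]
scene ramp_foot [([0.466, -0.07, 0.028], 0.91), ([0.479, -0.083, 0.049], 0.59)]
scene stop_face [([0.556, 0.0, 0.047], 0.39)]
scene stop []
scene hinge [([0.629, -0.056, 0.077], 0.87)]
scene clamp [([0.636, -0.051, 0.074], 0.74)]
scene clamp_grip [([0.664, -0.048, 0.177], 0.75)]
scene spindle_mount [([0.645, -0.052, 0.143], 0.72)]
scene screw_jar [([0.656, 0.028, 0.011], 0.45)]
top jig [([0.564, -0.057, 0.005], 0.96)]
top roller [([0.5, 0.196, 0.022], 0.94), ([0.345, 0.078, 0.018], 0.63), ([0.624, -0.568, 0.023], 0.56), ([0.482, -0.08, 0.041], 0.52)]
top vee [([0.562, -0.062, 0.023], 0.78)]
top ramp_foot [([0.47, -0.064, 0.033], 0.69), ([0.64, 0.424, 0.004], 0.37)]
top stop_face [([0.556, 0.001, 0.039], 0.61)]
top stop []
top hinge [([0.308, 0.399, 0.002], 0.62)]
top clamp [([0.628, -0.056, 0.076], 0.7), ([0.559, 0.001, 0.04], 0.5)]
top clamp_grip [([0.67, -0.048, 0.18], 0.69)]
top spindle_mount [([0.616, -0.393, -0.001], 0.5), ([0.649, -0.05, 0.138], 0.46), ([0.471, -0.062, 0.029], 0.3)]
top screw_jar [([0.654, 0.028, 0.013], 0.6)]
```

View pics/scene0.png

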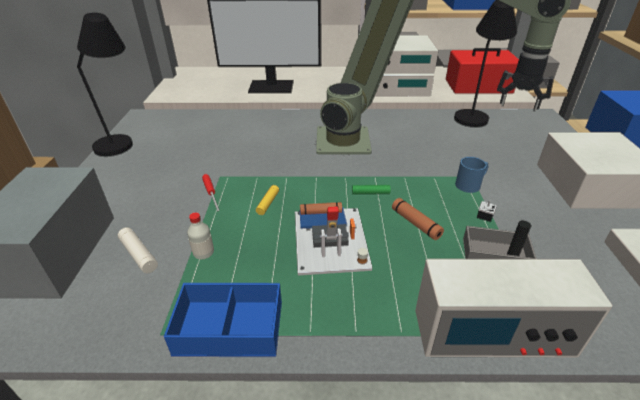

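View pics/top0.png

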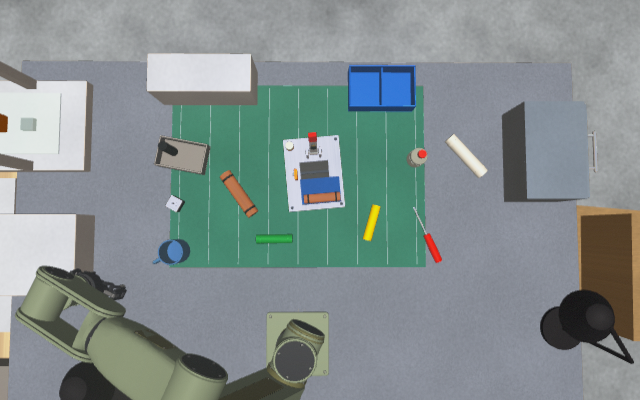

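Both pictures agree. The target is the small copper roller on the jig's ramp (scene ~(321,209), top ~(321,198)), and the larger copper one at top ~(238,193) is the look-alike. The clamp's red handle stands raised at top ~(312,140), and the jig is yawed by a few degrees. Next I'll refine the jig pose.

```bash
cat > fit.py <<'E'
from h import *
from scipy.optimize import least_squares
K={"jig":(0,0,0),"vee":(0,0,22),"ramp_foot":(-94,0,29.5),"stop_face":(0,60,43),"hinge":(65,0,75),"clamp":(65,0,75),"screw_jar":(98,78,12)}
obs=[];extra={"roller":[],"clamp_grip":[],"spindle_mount":[]}
c0=np.array([.564,-.059])
for i in range(5):
  for n in("scene","top"):
    p=arm.read_camera(n)
    for t,k in K.items():
        g=Ro.from_euler("z",.1).apply(np.array(k)/1e3)+[*c0,0]
        for d in arm.place_of(t,p):
            if np.linalg.norm(d["point"]-g)<.02: obs.append((t,n,np.array(k)/1e3,np.array(d["point"]))); break
    for t in extra:
        for d in arm.place_of(t,p):
            if np.linalg.norm(np.array(d["point"])[:2]-c0)<.13: extra[t].append(d["point"]); break
    if i==0:
        m=arm.masks_of("jig",p); m=m[0]["mask"].astype(np.uint8)
        cs,_=cv2.findContours(m,0,2); c=max(cs,key=cv2.contourArea)
        r=cv2.boxPoints(cv2.minAreaRect(c))
        KI=np.linalg.inv(p["intrinsics"]);R=p["R"];C=-R.T@np.ravel(p["t"])
        if n=="top":
            W=[]
            for q in c[:,0,:]:
                d=R.T@KI@np.array([*q,1.]); W.append((C+d*(.012-C[2])/d[2])[:2])
            W=np.array(W,np.float32)
            print("plate rect",cv2.minAreaRect(W*1000))
f=lambda v:np.concatenate([Ro.from_euler("z",v[2]).apply(k)[:2]+v[:2]-o[:2] for _,_,k,o in obs])
s=least_squares(f,[*c0,.1],loss="soft_l1",f_scale=.004); print("pose",s.x)
Ri=Ro.from_euler("z",-s.x[2])
for t in K:
  for n in("scene","top"):
    a=[(Ri.apply(o-[*s.x[:2],0])-k)*1e3 for tt,nn,k,o in obs if tt==t and nn==n]
    if a: print(t,n,len(a),np.median(a,0).round(1))
for t,a in extra.items():
    print(t,len(a),(Ri.apply(np.median(a,0)-[*s.x[:2],0])*1e3).round(1))
E
python3 fit.py
```

```text
plate rect ((574.2569580078125, -51.09198760986328), (264.5380554199219, 190.07533264160156), 5.187267780303955)
pose [ 0.56422099 -0.05854654  0.09439513]
jig scene 5 [ 0.7  1.9 -0.2]
jig top 5 [-1.1  0.9  1.6]
vee scene 5 [ 0.  -1.8  1.8]
vee top 5 [-2.3 -1.   1.7]
ramp_foot scene 4 [-1.   0.1  0.8]
ramp_foot top 5 [1.9 2.2 0.5]
stop_face scene 5 [-1.4 -1.4  3.9]
stop_face top 4 [-1.9 -0.8 -3.2]
hinge scene 5 [ 1.  -2.4 -1.2]
hinge top 5 [1.1 0.7 1.3]
clamp scene 5 [ 3.8 -1.3  0.7]
clamp top 4 [ 0.5  1.2 -0.8]
screw_jar scene 5 [ 0.5 -0.  -3.4]
screw_jar top 5 [-0.9  1.7  1.4]
roller 10 [-85.6 -15.2  44.4]
clamp_grip 10 [104.6   1.  179. ]
spindle_mount 10 [ 82.5  -0.2 141.8]
```

```bash
cat >> h.py <<'E'
P=np.array([.5642,-.0585,0]); YAW=.0935; RJ=Ro.from_euler("z",YAW)
def where(*targets):
    s=arm.sense(); T=Ro.from_rotvec(s["eef_rot"]); j=RJ.inv().apply(np.array(s["eef_pos"])-P)*1e3
    print("t",round(s["clock"],2),"jig TCP mm",j.round(1),"F jig",RJ.inv().apply(s["ft_force"]).round(1),"gap",round(s["finger_gap"],3))
    for g in (0,np.pi):
        D=Ro.from_euler("z",YAW+g)*Ro.from_euler("x",np.pi)
        r=np.degrees((T.inv()*D).as_rotvec())
        if np.linalg.norm(r)<120: print(" turn",r.round(2))
    for t in targets:
        print(" to",t,"slide",T.inv().apply(RJ.apply((np.array(t)-j)/1e3)).round(4))
E
python3 - <<'E'
from h import *
where((-150,-15,160),(-150,-15,25))
E
```

```text
t 6.8 jig TCP mm [-276.9  613.5  231.3] F jig [ 0.5  0.3 -0.3] gap 0.085
 turn [  0.     0.   -29.07]
 to (-150, -15, 160) slide [-0.4163 -0.4877  0.0713]
 to (-150, -15, 25) slide [-0.4162 -0.4877  0.2063]
```

```bash
python3 -m pendant '[{"slide":[-0.4163,-0.4877,0.0713],"rot":[0,0,-29.07],"jaw":0.6},{"slide":[-0.4163,-0.4877,0.0713],"rot":[0,0,-29.07],"jaw":0.6},{"slide":[-0.4163,-0.4877,0.0713],"rot":[0,0,-29.07],"jaw":0.6},{"slide":[-0.4163,-0.4877,0.0713],"rot":[0,0,-29.07],"jaw":0.6},{"slide":[-0.4163,-0.4877,0.0713],"rot":[0,0,-29.07],"jaw":0.6}]' 60
python3 - <<'E'
from h import *
where((-150,-15,160),(-150,-15,36))
E
```

```text
clock: 7.22
eef_pos: [0.2903, 0.3302, 0.2086]
eef_rot: [-0.155, 3.137, 0.001]
ft_force: [1.4, -0.5, 0.4]
finger_gap: 0.0512
grasp_force: 0.0
t 7.22 jig TCP mm [-236.5  412.5  208.6] F jig [ 1.3 -0.7  0.4] gap 0.051
 turn [0.03 0.04 0.31]
 to (-150, -15, 160) slide [-0.0841 -0.428   0.0485]
 to (-150, -15, 36) slide [-0.0841 -0.4281  0.1725]
```

```bash
python3 -m pendant '[{"slide":[-0.008,-0.0408,0.0046],"rot":[0,0,0.3],"jaw":0.6},{"slide":[-0.016,-0.0816,0.0092],"rot":[0,0,0.3],"jaw":0.6},{"slide":[-0.024,-0.1224,0.0138],"rot":[0,0,0.3],"jaw":0.6},{"slide":[-0.032,-0.1632,0.0184],"rot":[0,0,0.3],"jaw":0.6},{"slide":[-0.04,-0.204,0.023],"rot":[0,0,0.3],"jaw":0.6}]' >/dev/null
python3 -m pendant '[{"slide":[-0.008,-0.0408,0.0046],"rot":[0,0,0],"jaw":0.6},{"slide":[-0.016,-0.0816,0.0092],"rot":[0,0,0],"jaw":0.6},{"slide":[-0.024,-0.1224,0.0138],"rot":[0,0,0],"jaw":0.6},{"slide":[-0.032,-0.1632,0.0184],"rot":[0,0,0],"jaw":0.6},{"slide":[-0.04,-0.204,0.023],"rot":[0,0,0],"jaw":0.6}]' >/dev/null
python3 - <<'E'
from h import *
where((-150,-15,80),(-140,-15,36))
E
```

```text
t 8.05 jig TCP mm [-157.8    5.2  163. ] F jig [1.8 0.9 0.2] gap 0.051
 turn [-0.    0.07 -0.33]
 to (-150, -15, 80) slide [-0.0078 -0.0201  0.083 ]
 to (-140, -15, 36) slide [-0.0178 -0.0201  0.127 ]
```

```bash
python3 -m pendant '[{"slide":[-0.006,-0.012,0.04],"rot":[0,0,-0.3],"jaw":0.6},{"slide":[-0.012,-0.018,0.078],"rot":[0,0,-0.3],"jaw":0.6},{"slide":[-0.0178,-0.018,0.11],"rot":[0,0,-0.3],"jaw":0.6},{"slide":[-0.0178,-0.018,0.127],"rot":[0,0,-0.3],"jaw":0.6},{"slide":[-0.0178,-0.018,0.127],"rot":[0,0,-0.3],"jaw":0.6}]'
python3 - <<'E'
from h import *
where((-111,-15,36),(-27,-15,47.5))
p=arm.read_camera("scene"); cv2.imwrite("pics/a.png",cv2.resize(p["frame"][150:290,240:420],None,fx=4,fy=4))
E
```

```text
clock: 8.47
eef_pos: [0.4232, -0.082, 0.0327]
eef_rot: [0.146, -3.13, -0.003]
ft_force: [-1.1, 0.2, 0.2]
finger_gap: 0.0508
grasp_force: 0.0
t 8.47 jig TCP mm [-142.6  -10.2   32.7] F jig [-1.1  0.3  0.2] gap 0.051
 turn [ 0.14 -0.44 -0.03]
 to (-111, -15, 36) slide [-0.0315 -0.0048 -0.0035]
 to (-27, -15, 47.5) slide [-0.1154 -0.0047 -0.0157]
```

View pics/a.png

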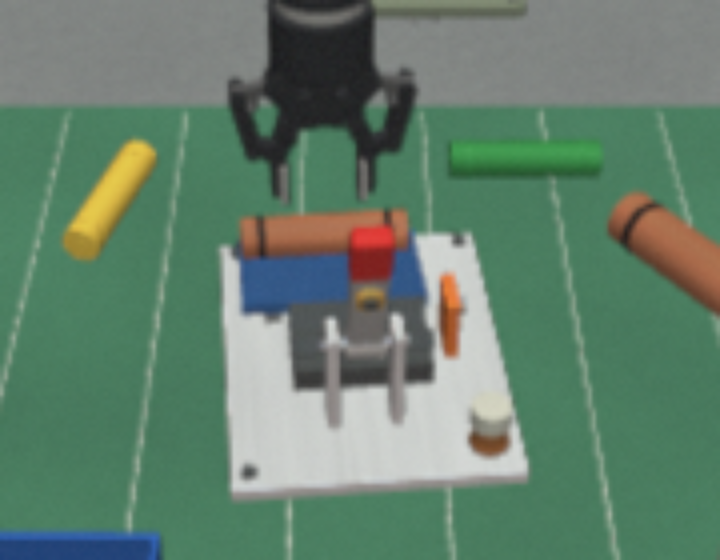

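```bash
python3 -m pendant '[{"slide":[-0.007,-0.004,-0.002],"rot":[0,0,0],"jaw":0.6},{"slide":[-0.014,-0.004,-0.002],"rot":[0,0,0],"jaw":0.6},{"slide":[-0.02,-0.004,-0.002],"rot":[0,0,0],"jaw":0.6},{"slide":[-0.022,-0.004,-0.002],"rot":[0,0,0],"jaw":0.6},{"slide":[-0.022,-0.004,-0.002],"rot":[0,0,0],"jaw":0.6}]'
python3 - <<'E'
from h import *
where((-111,-15,36),(-27,-15,47.5))
E
python3 -m pendant '[{"slide":[-0.002,0,0],"rot":[0,0,0],"jaw":0.6},{"slide":[-0.004,0,0],"rot":[0,0,0],"jaw":0.6},{"slide":[-0.006,0,0],"rot":[0,0,0],"jaw":0.6},{"slide":[-0.008,0,0],"rot":[0,0,0],"jaw":0.6},{"slide":[-0.01,0,-0.0005],"rot":[0,0,0],"jaw":0.6}]'
python3 - <<'E'
from h import *
where((-111,-15,36),(-27,-15,47.5))
E
```

```text
clock: 8.93
eef_pos: [0.4495, -0.0842, 0.0388]
eef_rot: [-0.148, 3.135, -0.001]
ft_force: [0.4, 0.3, -0.2]
finger_gap: 0.0513
grasp_force: 0.0
t 8.93 jig TCP mm [-116.6  -14.9   38.8] F jig [ 0.4  0.3 -0.2] gap 0.051
 turn [-0.04  0.16  0.04]
 to (-111, -15, 36) slide [-0.0056 -0.0001  0.0029]
 to (-27, -15, 47.5) slide [-0.0896 -0.0002 -0.0084]
clock: 9.35
eef_pos: [0.4574, -0.0831, 0.0382]
eef_rot: [0.147, -3.137, -0.001]
ft_force: [-1.9, -0.4, 0.6]
finger_gap: 0.0513
grasp_force: 0.7
t 9.35 jig TCP mm [-108.6  -14.6   38.2] F jig [-1.9 -0.2  0.6] gap 0.051
 turn [ 0.02 -0.08  0.  ]
 to (-111, -15, 36) slide [ 0.0024 -0.0004  0.0022]
 to (-27, -15, 47.5) slide [-0.0816 -0.0004 -0.0094]
```

```bash
for i in 1; do python3 -m pendant '[{"slide":[-0.003,0,-0.0004],"rot":[0,0,0],"jaw":0.6},{"slide":[-0.006,0,-0.0008],"rot":[0,0,0],"jaw":0.6},{"slide":[-0.009,0,-0.0012],"rot":[0,0,0],"jaw":0.6},{"slide":[-0.012,0,-0.0016],"rot":[0,0,0],"jaw":0.6},{"slide":[-0.015,0,-0.0021],"rot":[0,0,0],"jaw":0.6}]'; done
python3 -m pendant '[{"slide":[-0.003,0,-0.0004],"rot":[0,0,0],"jaw":0.6},{"slide":[-0.006,0,-0.0008],"rot":[0,0,0],"jaw":0.6},{"slide":[-0.009,0,-0.0012],"rot":[0,0,0],"jaw":0.6},{"slide":[-0.012,0,-0.0016],"rot":[0,0,0],"jaw":0.6},{"slide":[-0.015,0,-0.0021],"rot":[0,0,0],"jaw":0.6}]'
python3 - <<'E'
from h import *
where((-48,-15,46))
p=arm.read_camera("scene"); cv2.imwrite("pics/b.png",cv2.resize(p["frame"][150:290,240:420],None,fx=4,fy=4))
E
```

```text
clock: 9.77
eef_pos: [0.4732, -0.0818, 0.0405]
eef_rot: [-0.147, 3.138, 0.0]
ft_force: [-1.1, 0.1, 0.3]
finger_gap: 0.0513
grasp_force: 0.6
clock: 10.18
eef_pos: [0.4881, -0.0804, 0.0426]
eef_rot: [-0.147, 3.138, 0.0]
ft_force: [-1.3, -0.8, 0.4]
finger_gap: 0.051
grasp_force: 0.6
t 10.18 jig TCP mm [-77.8 -14.7  42.6] F jig [-1.4 -0.7  0.4] gap 0.051
 turn [0.   0.   0.01]
 to (-48, -15, 46) slide [-0.0298 -0.0003 -0.0034]
```

View pics/b.png

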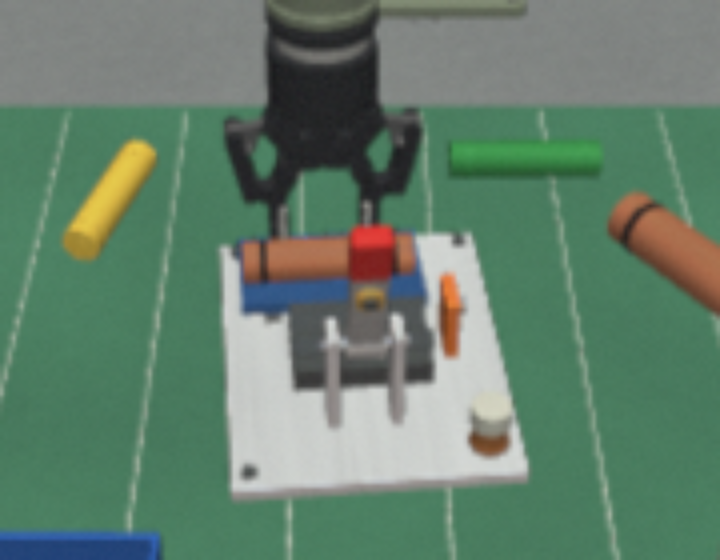

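The roller has moved up the blue ramp, still parallel to the vee (crop 245–413, ~258). I'll keep pushing.

```bash
python3 -m pendant '[{"slide":[-0.003,0,-0.0004],"rot":[0,0,0],"jaw":0.6},{"slide":[-0.006,0,-0.0008],"rot":[0,0,0],"jaw":0.6},{"slide":[-0.009,0,-0.0012],"rot":[0,0,0],"jaw":0.6},{"slide":[-0.012,0,-0.0016],"rot":[0,0,0],"jaw":0.6},{"slide":[-0.015,0,-0.0021],"rot":[0,0,0],"jaw":0.6}]'
python3 -m pendant '[{"slide":[-0.003,0,-0.0004],"rot":[0,0,0],"jaw":0.6},{"slide":[-0.006,0,-0.0008],"rot":[0,0,0],"jaw":0.6},{"slide":[-0.009,0,-0.0012],"rot":[0,0,0],"jaw":0.6},{"slide":[-0.012,0,-0.0016],"rot":[0,0,0],"jaw":0.6},{"slide":[-0.015,0,-0.0021],"rot":[0,0,0],"jaw":0.6}]'
python3 -m pendant '[{"slide":[-0.0015,0,-0.0002],"rot":[0,0,0],"jaw":0.6},{"slide":[-0.003,0,-0.0004],"rot":[0,0,0],"jaw":0.6},{"slide":[-0.0045,0,-0.0006],"rot":[0,0,0],"jaw":0.6},{"slide":[-0.006,0,-0.0008],"rot":[0,0,0],"jaw":0.6},{"slide":[-0.0075,0,-0.001],"rot":[0,0,0],"jaw":0.6}]'
python3 - <<'E'
from h import *
where()
p=arm.read_camera("scene")
for d in arm.place_of("roller",p): print((RJ.inv().apply(d["point"]-P)*1e3).round(1),round(d["p"],2))
cv2.imwrite("pics/c.png",cv2.resize(p["frame"][150:290,240:420],None,fx=4,fy=4))
E
```

```text
clock: 10.65
eef_pos: [0.503, -0.079, 0.0447]
eef_rot: [-0.147, 3.138, 0.0]
ft_force: [-1.7, -0.2, 1.1]
finger_gap: 0.0507
grasp_force: 0.6
clock: 11.07
eef_pos: [0.518, -0.0776, 0.0468]
eef_rot: [0.147, -3.138, -0.0]
ft_force: [-1.0, -0.8, 0.6]
finger_gap: 0.0512
grasp_force: 0.6
clock: 11.48
eef_pos: [0.5255, -0.0769, 0.0478]
eef_rot: [-0.147, 3.138, 0.0]
ft_force: [-0.3, -0.7, 0.2]
finger_gap: 0.0515
grasp_force: 0.0
t 11.48 jig TCP mm [-40.3 -14.7  47.8] F jig [-0.4 -0.6  0.2] gap 0.051
 turn [0.   0.03 0.  ]
[-47.8 260.5  20.5] 0.96
[  10.7 -512.2   25.8] 0.9
[-204.5  155.1   19.1] 0.9
[ -3.3 -17.7  43.7] 0.82
[-185.1 -172.    14.6] 0.6
[101.3  76.6  11.8] 0.31
```

View pics/c.png

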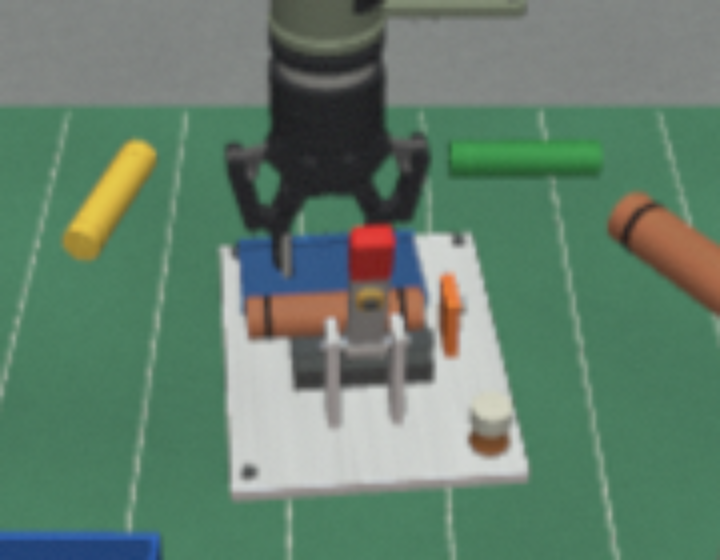

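The roller lies in the vee (crop 248–425, ~312), just short of the stop. I'll lift clear, shut the fingers and go to the free end.

```bash
python3 -m pendant '[{"slide":[0.005,0,-0.01],"rot":[0,0,0],"jaw":0.6},{"slide":[0.006,-0.01,-0.04],"rot":[0,0,0],"jaw":0.3},{"slide":[0.003,-0.04,-0.055],"rot":[0,0,0],"jaw":0},{"slide":[-0.01,-0.08,-0.055],"rot":[0,0,0],"jaw":0},{"slide":[-0.042,-0.1,-0.055],"rot":[0,0,0],"jaw":0}]'
python3 -m pendant '[{"slide":[0,0,0],"rot":[0,0,0],"jaw":0},{"slide":[0,0,0],"rot":[0,0,0],"jaw":0},{"slide":[0,0,0.03],"rot":[0,0,0],"jaw":0},{"slide":[0,0,0.055],"rot":[0,0,0],"jaw":0},{"slide":[0,0,0.068],"rot":[0,0,0],"jaw":0}]'
python3 -m pendant '[{"slide":[0,0,0],"rot":[0,0,0],"jaw":0},{"slide":[0,0,0],"rot":[0,0,0],"jaw":0},{"slide":[0,0,0],"rot":[0,0,0],"jaw":0}]'
python3 - <<'E'
from h import *
where((2,-100,34),(2,-92,34))
p=arm.read_camera("scene")
for d in arm.place_of("roller",p): print((RJ.inv().apply(d["point"]-P)*1e3).round(1),round(d["p"],2))
p=arm.read_camera("top")
for d in arm.place_of("roller",p): print((RJ.inv().apply(d["point"]-P)*1e3).round(1),round(d["p"],2))
E
```

```text
clock: 12.0
eef_pos: [0.5743, -0.1757, 0.1054]
eef_rot: [-0.144, 3.138, -0.003]
ft_force: [0.1, -0.4, -0.1]
finger_gap: 0.0027
grasp_force: 0.0
clock: 12.42
eef_pos: [0.5733, -0.1711, 0.0325]
eef_rot: [0.148, -3.133, -0.003]
ft_force: [-0.2, 0.8, -0.6]
finger_gap: -0.0002
grasp_force: 0.0
clock: 12.67
eef_pos: [0.5766, -0.1723, 0.0361]
eef_rot: [-0.148, 3.137, -0.001]
ft_force: [-0.5, -0.4, 0.4]
finger_gap: 0.0002
grasp_force: 0.0
t 12.67 jig TCP mm [   1.7 -114.4   36.1] F jig [-0.6 -0.3  0.4] gap 0.0
 turn [-0.03  0.09  0.03]
 to (2, -100, 34) slide [-0.0003  0.0144  0.0021]
 to (2, -92, 34) slide [-0.0003  0.0224  0.002 ]
[-45.1 259.7  18.7] 0.83
[-208.   157.    14.8] 0.74
[117.2 471.5   8.2] 0.6
[  10.5 -513.3   23.4] 0.56
[ -3.7 -14.7  44. ] 0.55
[-185.9 -170.8   13.6] 0.53
[98.2 79.5  9.3] 0.5
[  2.4 -12.2  39.8] 0.8
[-43.5 258.7  23.5] 0.75
[-183.8 -170.    16.8] 0.75
[-202.3  155.7   15.3] 0.38
```

```bash
python3 -m pendant '[{"slide":[0,0.006,0.002],"rot":[0,0,0],"jaw":0},{"slide":[0,0.012,0.002],"rot":[0,0,0],"jaw":0},{"slide":[0,0.016,0.002],"rot":[0,0,0],"jaw":0},{"slide":[0,0.018,0.002],"rot":[0,0,0],"jaw":0},{"slide":[0,0.019,0.002],"rot":[0,0,0],"jaw":0}]'
for k in 1; do python3 -m pendant '[{"slide":[0,0.0012,0],"rot":[0,0,0],"jaw":0},{"slide":[0,0.0024,0],"rot":[0,0,0],"jaw":0},{"slide":[0,0.0036,0],"rot":[0,0,0],"jaw":0},{"slide":[0,0.0048,0],"rot":[0,0,0],"jaw":0},{"slide":[0,0.006,0],"rot":[0,0,0],"jaw":0}]'; done
python3 - <<'E'
from h import *
where()
E
python3 -m pendant '[{"slide":[0,0.0012,0],"rot":[0,0,0],"jaw":0},{"slide":[0,0.0024,0],"rot":[0,0,0],"jaw":0},{"slide":[0,0.0036,0],"rot":[0,0,0],"jaw":0}]'
python3 - <<'E'
from h import *
where()
p=arm.read_camera("top")
for d in arm.place_of("roller",p): print((RJ.inv().apply(d["point"]-P)*1e3).round(1),round(d["p"],2))
E
```

```text
clock: 13.28
eef_pos: [0.5745, -0.153, 0.0328]
eef_rot: [0.148, -3.138, -0.0]
ft_force: [-0.4, 0.2, 0.0]
finger_gap: -0.0
grasp_force: 0.0
clock: 13.7
eef_pos: [0.574, -0.1477, 0.0328]
eef_rot: [-0.147, 3.138, 0.0]
ft_force: [-0.4, 0.0, 0.6]
finger_gap: -0.0001
grasp_force: 0.0
t 13.7 jig TCP mm [  1.4 -89.7  32.8] F jig [-0.3  0.1  0.6] gap -0.0
 turn [ 0.    0.01 -0.01]
clock: 13.95
eef_pos: [0.5737, -0.1443, 0.0328]
eef_rot: [-0.147, 3.138, -0.001]
ft_force: [-0.2, -0.7, -0.1]
finger_gap: -0.0002
grasp_force: 0.7
t 13.95 jig TCP mm [  1.4 -86.3  32.8] F jig [-0.2 -0.7 -0.1] gap -0.0
 turn [-0.03  0.01  0.02]
[-181.7 -172.1   17.1] 0.89
[   9.5 -514.9   21.8] 0.82
[-42.3 258.8  22.5] 0.56
[ -0.6 -13.3  38.2] 0.47
```

```bash
python3 -m pendant '[{"slide":[0,0.001,0],"rot":[0,0,0],"jaw":0},{"slide":[0,0.002,0],"rot":[0,0,0],"jaw":0},{"slide":[0,0.003,0],"rot":[0,0,0],"jaw":0},{"slide":[0,0.004,0],"rot":[0,0,0],"jaw":0},{"slide":[0,0.005,0],"rot":[0,0,0],"jaw":0}]'
python3 -m pendant '[{"slide":[0,0.0007,0],"rot":[0,0,0],"jaw":0},{"slide":[0,0.0014,0],"rot":[0,0,0],"jaw":0},{"slide":[0,0.0021,0],"rot":[0,0,0],"jaw":0},{"slide":[0,0.0028,0],"rot":[0,0,0],"jaw":0},{"slide":[0,0.0035,0],"rot":[0,0,0],"jaw":0}]'
python3 - <<'E'
from h import *
where()
E
```

```text
clock: 14.47
eef_pos: [0.5732, -0.139, 0.0328]
eef_rot: [-0.147, 3.138, 0.0]
ft_force: [-0.6, -1.1, -0.7]
finger_gap: 0.0002
grasp_force: 0.8
clock: 14.88
eef_pos: [0.5729, -0.1356, 0.0328]
eef_rot: [-0.147, 3.138, 0.0]
ft_force: [0.7, -2.4, -0.4]
finger_gap: 0.0
grasp_force: 0.8
t 14.88 jig TCP mm [  1.4 -77.5  32.8] F jig [ 0.5 -2.5 -0.4] gap 0.0
 turn [0.   0.01 0.  ]
```

Sliding drag is about 1–2 N. Now finer steps towards the stop.

```bash
for k in 1; do python3 -m pendant '[{"slide":[0,0.0003,0],"rot":[0,0,0],"jaw":0},{"slide":[0,0.0006,0],"rot":[0,0,0],"jaw":0},{"slide":[0,0.0009,0],"rot":[0,0,0],"jaw":0},{"slide":[0,0.0012,0],"rot":[0,0,0],"jaw":0}]'; done
python3 -m pendant '[{"slide":[0,0.0003,0],"rot":[0,0,0],"jaw":0},{"slide":[0,0.0006,0],"rot":[0,0,0],"jaw":0},{"slide":[0,0.0009,0],"rot":[0,0,0],"jaw":0}]'
python3 - <<'E'
from h import *
where()
E
```

```text
clock: 15.22
eef_pos: [0.5728, -0.1344, 0.0328]
eef_rot: [-0.147, 3.138, 0.0]
ft_force: [-0.1, -1.7, -0.7]
finger_gap: -0.0
grasp_force: 0.8
clock: 15.47
eef_pos: [0.5727, -0.1335, 0.0328]
eef_rot: [-0.147, 3.138, 0.0]
ft_force: [-0.3, -1.1, -0.1]
finger_gap: -0.0001
grasp_force: 0.8
t 15.47 jig TCP mm [  1.4 -75.5  32.8] F jig [-0.4 -1.1 -0.1] gap -0.0
 turn [0.   0.01 0.  ]
```

```bash
python3 -m pendant '[{"slide":[0,0.0002,0],"rot":[0,0,0],"jaw":0},{"slide":[0,0.0004,0],"rot":[0,0,0],"jaw":0}]' | grep -E "ft|eef_pos"
python3 -m pendant '[{"slide":[0,0.0002,0],"rot":[0,0,0],"jaw":0},{"slide":[0,0.0004,0],"rot":[0,0,0],"jaw":0}]'| grep -E "ft|eef_pos"
```

```text
eef_pos: [0.5726, -0.1331, 0.0328]
ft_force: [0.2, -0.9, -0.0]
eef_pos: [0.5726, -0.1327, 0.0328]
ft_force: [-0.1, -1.6, 0.0]
```

```bash
python3 -m pendant '[{"slide":[0,0.0002,0],"rot":[0,0,0],"jaw":0},{"slide":[0,0.0004,0],"rot":[0,0,0],"jaw":0}]' | grep -E "ft|eef_pos"
python3 -m pendant '[{"slide":[0,0.0002,0],"rot":[0,0,0],"jaw":0},{"slide":[0,0.0004,0],"rot":[0,0,0],"jaw":0}]'| grep -E "ft|eef_pos"
```

```text
eef_pos: [0.5725, -0.1323, 0.0328]
ft_force: [0.2, -1.9, 0.6]
eef_pos: [0.5725, -0.1319, 0.0328]
ft_force: [-0.1, -0.9, 0.9]
```

```bash
python3 -m pendant '[{"slide":[0,0.0002,0],"rot":[0,0,0],"jaw":0},{"slide":[0,0.0004,0],"rot":[0,0,0],"jaw":0},{"slide":[0,0.0006,0],"rot":[0,0,0],"jaw":0}]' | grep -E "ft|eef_pos"
python3 - <<'E'
from h import *
p=arm.read_camera("scene")
for e in ((0,60,43),(0,60,58),(0,-60,43)): print(px(p,P+RJ.apply(np.array(e)/1e3)).round(1))
cv2.imwrite("pics/d.png",cv2.resize(p["frame"][190:260,290:390],None,fx=8,fy=8,interpolation=cv2.INTER_CUBIC))
E
```

```text
eef_pos: [0.5725, -0.1318, 0.0328]
ft_force: [0.1, -4.6, -0.6]
[349.7 226.8]
[349.9 222.6]
[306.  229.4]
```

View pics/d.png

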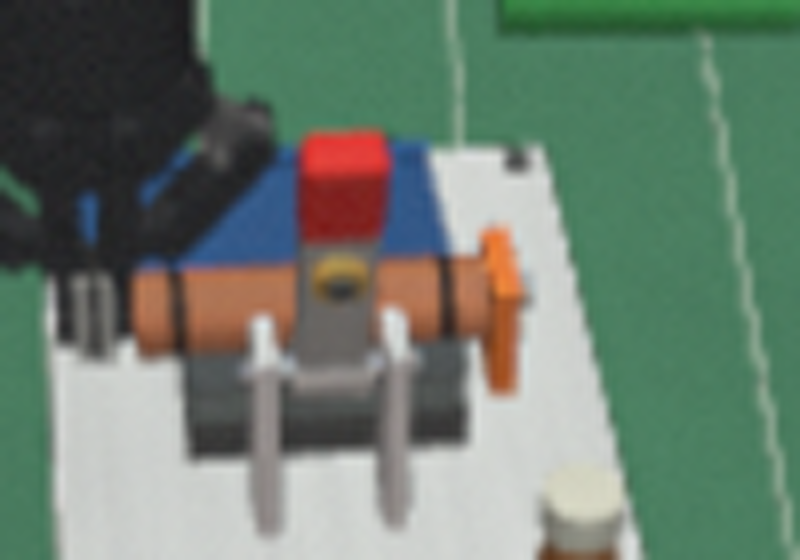

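The roller's end meets the orange stop (crop ~(490,300)), the force rose to 4.6 N, and the advance stalled. I'll back off and go round behind the clamp.

```bash
python3 -m pendant '[{"slide":[0,0,0],"rot":[0,0,0],"jaw":0},{"slide":[0,-0.005,0],"rot":[0,0,0],"jaw":0},{"slide":[0,-0.025,0],"rot":[0,0,0],"jaw":0},{"slide":[0,-0.03,-0.02],"rot":[0,0,0],"jaw":0},{"slide":[-0.02,-0.03,-0.05],"rot":[0,0,0],"jaw":0}]'
python3 -m pendant '[{"slide":[-0.03,0,-0.022],"rot":[0,0,0],"jaw":0},{"slide":[-0.06,0,-0.044],"rot":[0,0,0],"jaw":0},{"slide":[-0.09,0,-0.066],"rot":[0,0,0],"jaw":0},{"slide":[-0.124,0,-0.085],"rot":[0,0,0],"jaw":0},{"slide":[-0.124,0,-0.085],"rot":[0,0,0],"jaw":0}]'
python3 - <<'E'
from h import *
where((145,0,168))
E
```

```text
clock: 16.85
eef_pos: [0.5895, -0.1593, 0.0798]
eef_rot: [0.142, -3.126, -0.008]
ft_force: [-0.2, -0.7, -1.0]
finger_gap: -0.0
grasp_force: 0.0
clock: 17.27
eef_pos: [0.7261, -0.1466, 0.1723]
eef_rot: [-0.149, 3.124, -0.001]
ft_force: [-0.2, -0.5, 1.0]
finger_gap: -0.0001
grasp_force: 0.0
t 17.27 jig TCP mm [ 152.9 -102.9  172.3] F jig [-0.2 -0.5  1. ] gap -0.0
 turn [-0.08  0.77  0.1 ]
 to (145, 0, 168) slide [0.0078 0.1029 0.0041]
```

```bash
python3 -m pendant '[{"slide":[0,0.03,0],"rot":[0,0,0],"jaw":0},{"slide":[0,0.065,0],"rot":[0,0,0],"jaw":0},{"slide":[0,0.1025,0],"rot":[0,0,0],"jaw":0},{"slide":[0,0.1025,0],"rot":[0,0,0],"jaw":0},{"slide":[0,0.1025,0],"rot":[0,0,0],"jaw":0}]'
python3 - <<'E'
from h import *
where((122,0,168),(117,0,168))
for n in("scene","top"):
    p=arm.read_camera(n)
    for t in("clamp_grip","spindle_mount","roller","hinge"):
        for d in arm.place_of(t,p):
            q=RJ.inv().apply(d["point"]-P)*1e3
            if np.hypot(*q[:2])<130: print(n,t,q.round(1),round(d["p"],2))
E
```

```text
clock: 17.68
eef_pos: [0.7081, -0.0431, 0.1673]
eef_rot: [0.152, -3.136, -0.002]
ft_force: [-0.2, -0.3, 0.5]
finger_gap: -0.0
grasp_force: 0.0
t 17.68 jig TCP mm [144.7   1.9 167.3] F jig [-0.3 -0.3  0.5] gap -0.0
 turn [ 0.08 -0.1   0.2 ]
 to (122, 0, 168) slide [ 0.0227 -0.0018 -0.0007]
 to (117, 0, 168) slide [ 0.0277 -0.0018 -0.0007]
scene clamp_grip [102.5   0.  177.7] 0.72
scene spindle_mount [ 79.6  -0.6 141.4] 0.59
scene spindle_mount [-2.9 61.8 47.1] 0.43
scene roller [-2.2 -1.1 44.4] 0.56
scene roller [ 82.3  -1.6 145.9] 0.28
scene hinge [67.  -2.2 72.7] 0.76
top clamp_grip [107.1   1.2 182.8] 0.52
top roller [-1.4 -0.6  1.4] 0.53
top roller [ 0.3 -0.5 37.3] 0.42
```

```bash
python3 -m pendant '[{"slide":[0.013,-0.0018,0],"rot":[0,0,0],"jaw":0},{"slide":[0.022,-0.0018,0],"rot":[0,0,0],"jaw":0},{"slide":[0.028,-0.0018,0],"rot":[0,0,0],"jaw":0},{"slide":[0.034,-0.0018,0],"rot":[0,0,0],"jaw":0},{"slide":[0.04,-0.0018,0],"rot":[0,0,0],"jaw":0}]'
python3 - <<'E'
from h import *
where((77,0,171.3),(58,0,169.6),(39.6,0,164.2))
E
```

```text
clock: 18.6
eef_pos: [0.6729, -0.0513, 0.1703]
eef_rot: [-0.146, 3.127, -0.001]
ft_force: [7.0, 0.8, 5.1]
finger_gap: -0.0002
grasp_force: 3.4
t 18.6 jig TCP mm [108.9  -3.  170.3] F jig [7.1 0.1 5.1] gap -0.0
 turn [-0.05  0.62 -0.01]
 to (77, 0, 171.3) slide [ 0.0319  0.003  -0.0014]
 to (58, 0, 169.6) slide [0.0509 0.003  0.0001]
 to (39.6, 0, 164.2) slide [0.0694 0.003  0.0053]
```

```bash
python3 -m pendant '[{"slide":[0.006,0.002,0],"rot":[0,0,0],"jaw":0},{"slide":[0.012,0.002,0],"rot":[0,0,0],"jaw":0},{"slide":[0.018,0.002,0],"rot":[0,0,0],"jaw":0},{"slide":[0.024,0.002,0],"rot":[0,0,0],"jaw":0},{"slide":[0.03,0.002,0],"rot":[0,0,0],"jaw":0}]'
python3 - <<'E'
from h import *
where((58,0,169.6),(39.6,0,164.2))
E
```

```text
clock: 19.02
eef_pos: [0.6426, -0.0521, 0.1702]
eef_rot: [-0.146, 3.128, -0.001]
ft_force: [5.4, 0.4, 3.7]
finger_gap: -0.0001
grasp_force: 3.1
t 19.02 jig TCP mm [ 78.7  -1.  170.2] F jig [ 5.5 -0.1  3.7] gap -0.0
 turn [-0.06  0.57 -0.01]
 to (58, 0, 169.6) slide [0.0207 0.001  0.0004]
 to (39.6, 0, 164.2) slide [0.0391 0.001  0.0056]
```

```bash
python3 -m pendant '[{"slide":[0.008,0,0],"rot":[0,0,0],"jaw":0},{"slide":[0.016,0,0],"rot":[0,0,0],"jaw":0},{"slide":[0.0235,0,0.001],"rot":[0,0,0],"jaw":0},{"slide":[0.031,0,0.003],"rot":[0,0,0],"jaw":0},{"slide":[0.039,0,0.0055],"rot":[0,0,0],"jaw":0}]'
python3 -m pendant '[{"slide":[0.008,0,0.0037],"rot":[0,0,0],"jaw":0},{"slide":[0.017,0,0.009],"rot":[0,0,0],"jaw":0},{"slide":[0.0246,0,0.0147],"rot":[0,0,0],"jaw":0},{"slide":[0.0318,0,0.0213],"rot":[0,0,0],"jaw":0}]'
python3 - <<'E'
from h import *
where((-4.4,0,128),(-11.5,0,115.4))
p=arm.read_camera("scene")
for t in("clamp_grip","spindle_mount"):
  for d in arm.place_of(t,p):
    print(t,(RJ.inv().apply(d["point"]-P)*1e3).round(1),round(d["p"],2))
cv2.imwrite("pics/e.png",cv2.resize(p["frame"][150:270,260:400],None,fx=5,fy=5,interpolation=cv2.INTER_CUBIC))
E
```

```text
clock: 19.43
eef_pos: [0.6034, -0.0557, 0.1635]
eef_rot: [-0.146, 3.13, -0.0]
ft_force: [6.9, -0.3, -1.1]
finger_gap: 0.0003
grasp_force: 2.6
clock: 19.77
eef_pos: [0.5713, -0.0586, 0.1426]
eef_rot: [-0.146, 3.13, -0.0]
ft_force: [4.4, 1.4, 2.5]
finger_gap: -0.0001
grasp_force: 2.5
t 19.77 jig TCP mm [  7.1  -0.8 142.6] F jig [4.6 1.  2.5] gap -0.0
 turn [-0.03  0.45 -0.02]
 to (-4.4, 0, 128) slide [0.0116 0.0008 0.0145]
 to (-11.5, 0, 115.4) slide [0.0188 0.0008 0.0271]
clamp_grip [-1.420e+01  1.000e-01  1.552e+02] 0.88
spindle_mount [ 11.3  -3.6 125.4] 0.9
spindle_mount [ 2.1  0.5 -1.7] 0.46
```

View pics/e.png

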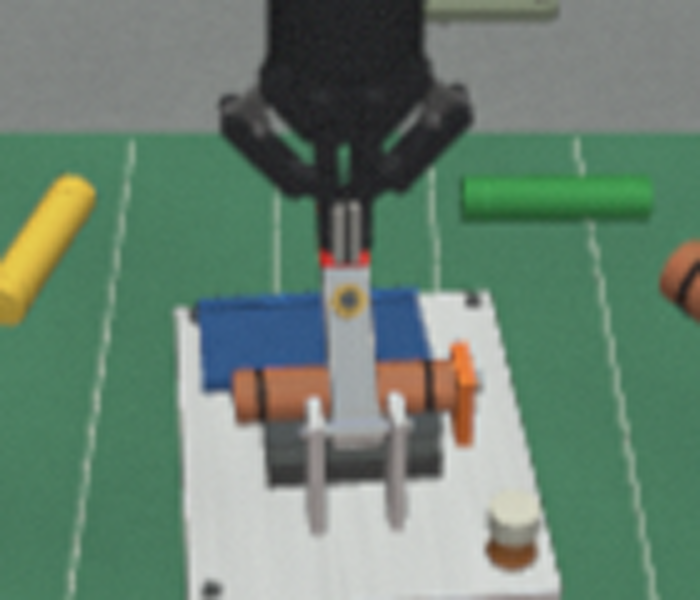

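```bash
python3 -m pendant '[{"slide":[0.005,0,0.007],"rot":[0,0,0],"jaw":0},{"slide":[0.0116,0,0.0145],"rot":[0,0,0],"jaw":0},{"slide":[0.0157,0,0.021],"rot":[0,0,0],"jaw":0},{"slide":[0.0188,0,0.027],"rot":[0,0,0],"jaw":0},{"slide":[0.0188,0,0.027],"rot":[0,0,0],"jaw":0}]'
python3 -m pendant '[{"slide":[0,0,-0.025],"rot":[0,0,0],"jaw":0},{"slide":[0.006,0,-0.03],"rot":[0,0,0],"jaw":0},{"slide":[0.013,0,-0.025],"rot":[0,0,0],"jaw":0},{"slide":[0.013,0,-0.015],"rot":[0,0,0],"jaw":0},{"slide":[0.013,0,-0.01],"rot":[0,0,0],"jaw":0}]'
python3 - <<'E'
from h import *
where((-24.7,0,120),(-28.6,0,110),(-31,0,101.5))
E
```

```text
clock: 20.33
eef_pos: [0.5496, -0.0605, 0.1131]
eef_rot: [0.147, -3.137, -0.0]
ft_force: [2.2, 0.1, 1.4]
finger_gap: -0.0
grasp_force: 0.8
clock: 20.75
eef_pos: [0.5348, -0.0615, 0.1215]
eef_rot: [0.146, -3.134, -0.001]
ft_force: [0.3, -0.5, -0.5]
finger_gap: -0.0002
grasp_force: 0.0
t 20.75 jig TCP mm [-29.6  -0.3 121.5] F jig [ 0.3 -0.5 -0.5] gap -0.0
 turn [ 0.06 -0.26 -0.01]
 to (-24.7, 0, 120) slide [-0.0049  0.0003  0.0015]
 to (-28.6, 0, 110) slide [-0.0011  0.0002  0.0115]
 to (-31, 0, 101.5) slide [0.0013 0.0002 0.02  ]
```

```bash
python3 -m pendant '[{"slide":[0,0,0.004],"rot":[0,0,0],"jaw":0},{"slide":[0,0,0.008],"rot":[0,0,0],"jaw":0},{"slide":[0,0,0.012],"rot":[0,0,0],"jaw":0},{"slide":[0,0,0.016],"rot":[0,0,0],"jaw":0},{"slide":[0.001,0,0.0185],"rot":[0,0,0],"jaw":0}]'
python3 - <<'E'
from h import *
where((-32,0,97.2),(-34,0,83))
E
```

```text
clock: 21.17
eef_pos: [0.5363, -0.0617, 0.105]
eef_rot: [0.147, -3.138, -0.0]
ft_force: [-0.9, 0.1, 3.9]
finger_gap: 0.0
grasp_force: 2.1
t 21.17 jig TCP mm [-28.1  -0.6 105. ] F jig [-0.9  0.2  3.9] gap 0.0
 turn [ 0.01 -0.01  0.01]
 to (-32, 0, 97.2) slide [0.0039 0.0006 0.0078]
 to (-34, 0, 83) slide [0.0059 0.0006 0.022 ]
```

```bash
python3 -m pendant '[{"slide":[0.001,0,0.0014],"rot":[0,0,0],"jaw":0},{"slide":[0.002,0,0.0028],"rot":[0,0,0],"jaw":0},{"slide":[0.003,0,0.0042],"rot":[0,0,0],"jaw":0},{"slide":[0.004,0,0.0056],"rot":[0,0,0],"jaw":0},{"slide":[0.0045,0,0.0066],"rot":[0,0,0],"jaw":0}]' | grep -E 'pos|ft'
python3 -m pendant '[{"slide":[0,0,0.0005],"rot":[0,0,0],"jaw":0},{"slide":[0,0,0.001],"rot":[0,0,0],"jaw":0},{"slide":[0,0,0.0015],"rot":[0,0,0],"jaw":0},{"slide":[0,0,0.002],"rot":[0,0,0],"jaw":0}]'| grep -E 'pos|ft'
```

```text
eef_pos: [0.5326, -0.0623, 0.0992]
ft_force: [2.8, 1.0, 2.6]
eef_pos: [0.5318, -0.0623, 0.0969]
ft_force: [3.8, -0.2, 3.7]
```

```bash
python3 -m pendant '[{"slide":[0,0,0.0005],"rot":[0,0,0],"jaw":0},{"slide":[0,0,0.001],"rot":[0,0,0],"jaw":0},{"slide":[0,0,0.0015],"rot":[0,0,0],"jaw":0}]'| grep -E 'pos|ft'
```

```text
eef_pos: [0.5316, -0.0623, 0.0953]
ft_force: [1.6, -1.0, 3.5]
```

```bash
python3 -m pendant '[{"slide":[0,0,0.0005],"rot":[0,0,0],"jaw":0},{"slide":[0,0,0.001],"rot":[0,0,0],"jaw":0},{"slide":[0,0,0.0015],"rot":[0,0,0],"jaw":0},{"slide":[0,0,0.0015],"rot":[0,0,0],"jaw":0}]'| grep -E 'pos|ft'
```

```text
eef_pos: [0.5313, -0.0623, 0.0936]
ft_force: [2.3, -1.8, 4.0]
```

```bash
python3 -m pendant '[{"slide":[0,0,0.0005],"rot":[0,0,0],"jaw":0},{"slide":[0,0,0.001],"rot":[0,0,0],"jaw":0},{"slide":[0,0,0.0015],"rot":[0,0,0],"jaw":0},{"slide":[0,0,0.0015],"rot":[0,0,0],"jaw":0}]'| grep -E 'pos|ft'
```

```text
eef_pos: [0.5311, -0.0623, 0.0921]
ft_force: [0.9, -1.5, 2.5]
```

```bash
python3 -m pendant '[{"slide":[0,0,0.0005],"rot":[0,0,0],"jaw":0},{"slide":[0,0,0.001],"rot":[0,0,0],"jaw":0},{"slide":[0,0,0.0015],"rot":[0,0,0],"jaw":0},{"slide":[0,0,0.0015],"rot":[0,0,0],"jaw":0}]'| grep -E 'pos|ft'
```

```text
eef_pos: [0.531, -0.0621, 0.0906]
ft_force: [-0.5, -1.7, 3.1]
```

```bash
python3 -m pendant '[{"slide":[0,0,0.0005],"rot":[0,0,0],"jaw":0},{"slide":[0,0,0.001],"rot":[0,0,0],"jaw":0},{"slide":[0,0,0.001],"rot":[0,0,0],"jaw":0}]'| grep -E 'pos|ft'
```

```text
eef_pos: [0.5311, -0.062, 0.0896]
ft_force: [-2.5, -1.3, 3.3]
```

```bash
python3 -m pendant '[{"slide":[0,0,0.0005],"rot":[0,0,0],"jaw":0},{"slide":[0,0,0.001],"rot":[0,0,0],"jaw":0},{"slide":[0,0,0.0015],"rot":[0,0,0],"jaw":0}]'| grep -E 'pos|ft'
```

```text
eef_pos: [0.5312, -0.0619, 0.0882]
ft_force: [-3.9, -2.1, 4.5]
```

```bash
python3 -m pendant '[{"slide":[0,0,0.0005],"rot":[0,0,0],"jaw":0},{"slide":[0,0,0.001],"rot":[0,0,0],"jaw":0}]'| grep -E 'pos|ft'
python3 - <<'E'
from h import *
where()
E
```

```text
eef_pos: [0.5313, -0.0619, 0.0873]
ft_force: [-3.3, -0.5, 6.1]
t 23.83 jig TCP mm [-33.1  -0.3  87.3] F jig [-3.3 -0.2  6.1] gap 0.0
 turn [ 0.04 -0.04 -0.  ]
```

```bash
python3 -m pendant '[{"slide":[0.0004,0,0.0003],"rot":[0,0,0],"jaw":0},{"slide":[0.0004,0,0.0006],"rot":[0,0,0],"jaw":0}]'| grep -E 'pos|ft'
```

```text
eef_pos: [0.5313, -0.0619, 0.0869]
ft_force: [-3.2, 0.1, 7.3]
```

```bash
python3 -m pendant '[{"slide":[0,0,0.0003],"rot":[0,0,0],"jaw":0},{"slide":[0,0,0.0005],"rot":[0,0,0],"jaw":0}]'| grep -E 'pos|ft'
```

```text
eef_pos: [0.5312, -0.0619, 0.0866]
ft_force: [-3.0, -1.2, 6.4]
```

```bash
python3 -m pendant '[{"slide":[0.0003,0,0.0003],"rot":[0,0,0],"jaw":0},{"slide":[0.0003,0,0.0006],"rot":[0,0,0],"jaw":0}]'| grep -E 'pos|ft'
```

```text
eef_pos: [0.5312, -0.0619, 0.0862]
ft_force: [-3.4, 0.3, 8.8]
```

```bash
python3 -m pendant '[{"slide":[0,0,0.0003],"rot":[0,0,0],"jaw":0},{"slide":[0,0,0.0005],"rot":[0,0,0],"jaw":0},{"slide":[0,0,0.0005],"rot":[0,0,0],"jaw":0}]'
python3 -c "
from h import *
where()"
```

```text
clock: 24.58
eef_pos: [0.5311, -0.0619, 0.0859]
eef_rot: [-0.146, 3.138, 0.001]
ft_force: [-4.2, 0.1, 9.3]
finger_gap: -0.0003
grasp_force: 4.5
t 24.58 jig TCP mm [-33.2  -0.3  85.9] F jig [-4.2  0.5  9.3] gap -0.0
 turn [ 0.03  0.04 -0.01]
```

```bash
python3 -m pendant '[{"slide":[0.0003,0,0.0002],"rot":[0,0,0],"jaw":0},{"slide":[0.0003,0,0.0005],"rot":[0,0,0],"jaw":0},{"slide":[0.0003,0,0.0005],"rot":[0,0,0],"jaw":0}]'| grep -E 'pos|ft'
python3 -m pendant '[{"slide":[0,0,0],"rot":[0,0,0],"jaw":0}]'| grep -E 'ft'
```

```text
eef_pos: [0.5311, -0.0619, 0.0857]
ft_force: [-4.3, 0.8, 9.6]
ft_force: [-3.3, -0.3, 10.6]
```

```bash
python3 -m pendant '[{"slide":[0,0,0.0003],"rot":[0,0,0],"jaw":0},{"slide":[0,0,0.0003],"rot":[0,0,0],"jaw":0}]'| grep -E 'pos|ft'
python3 -m pendant '[{"slide":[0,0,0],"rot":[0,0,0],"jaw":0}]'| grep -E 'ft'
```

```text
eef_pos: [0.5311, -0.062, 0.0854]
ft_force: [-4.5, 0.4, 10.3]
ft_force: [-3.9, 0.8, 9.5]
```

```bash
python3 -m pendant '[{"slide":[0.0002,0,0.0003],"rot":[0,0,0],"jaw":0},{"slide":[0.0002,0,0.0006],"rot":[0,0,0],"jaw":0}]'| grep -E 'pos|ft'
python3 -m pendant '[{"slide":[0,0,0],"rot":[0,0,0],"jaw":0}]'| grep -E 'ft'
python3 -m pendant '[{"slide":[0,0,0],"rot":[0,0,0],"jaw":0}]'| grep -E 'ft'
```

```text
eef_pos: [0.531, -0.062, 0.0851]
ft_force: [-4.0, 0.3, 13.2]
ft_force: [-5.3, 1.2, 12.8]
ft_force: [-4.3, 1.5, 12.7]
```

The grip force reads about 12.8 N, inside the 10–13 N band, so I let go now.

```bash
python3 -m pendant '[{"slide":[0,0,-0.003],"rot":[0,0,0],"jaw":0},{"slide":[0,0,-0.02],"rot":[0,0,0],"jaw":0},{"slide":[0,0,-0.05],"rot":[0,0,0],"jaw":0},{"slide":[0.03,0,-0.08],"rot":[0,0,0],"jaw":0},{"slide":[0.06,0,-0.1],"rot":[0,0,0],"jaw":0}]'
python3 -m pendant '[{"slide":[0.035,0,-0.01],"rot":[0,0,0],"jaw":0},{"slide":[0.06,0,-0.02],"rot":[0,0,0],"jaw":0},{"slide":[0.06,0,-0.02],"rot":[0,0,0],"jaw":0},{"slide":[0.06,0,-0.02],"rot":[0,0,0],"jaw":0}]' >/dev/null
python3 - <<'E'
from h import *
where()
p=arm.read_camera("scene")
for t in("clamp_grip","spindle_mount","roller"):
  for d in arm.place_of(t,p):
    q=(RJ.inv().apply(d["point"]-P)*1e3)
    if np.hypot(*q[:2])<130: print(t,q.round(1),round(d["p"],2))
cv2.imwrite("pics/f.png",cv2.resize(p["frame"][190:270,280:390],None,fx=7,fy=7,interpolation=cv2.INTER_CUBIC))
E
```

```text
clock: 25.92
eef_pos: [0.4729, -0.0679, 0.1855]
eef_rot: [-0.148, 3.133, -0.0]
ft_force: [0.7, -0.4, 0.8]
finger_gap: 0.0001
grasp_force: 0.0
t 26.25 jig TCP mm [-153.6   -0.6  204.4] F jig [ 0.3  0.  -0.3] gap 0.0
 turn [-0.03  0.21 -0.04]
clamp_grip [-48.7  -1.   86.9] 0.64
spindle_mount [-1.7 -0.8 85.6] 0.54
roller [ 0.1  3.  -1.6] 0.64
roller [-2.1 -1.7 43.8] 0.62
```

View pics/f.png

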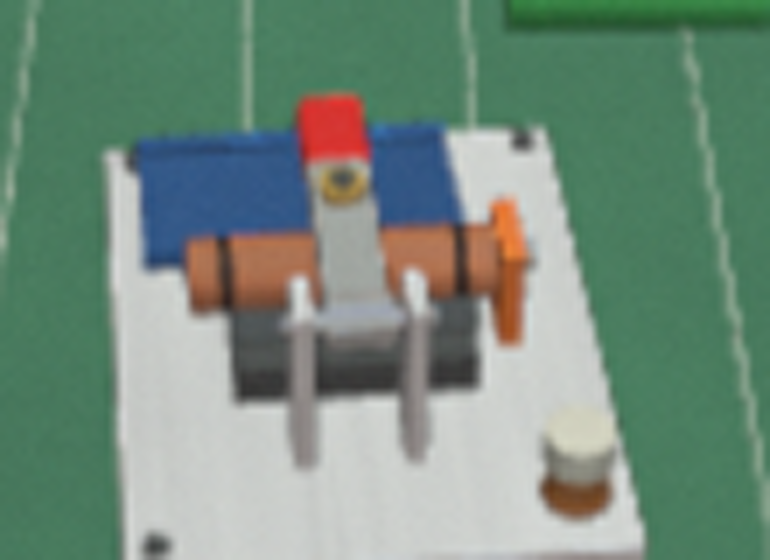

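The roller sits in the vee against the orange stop (crop ~(500,260)), the clamp lies across it (red handle ~(333,130)), and the jar hasn't moved.

```bash
python3 -c "
from cell import arm
print(arm.finish_job())"
```

```text
the job is handed in; nothing more can be done
None
```

The copper roller was rolled up the ramp into the vee, slid against the stop at about 4.6 N and clamped at about 12.8 N on the handle, then released and handed in at about 26 s; the hand-in returned no verdict.

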